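# Reset the alarm panel with its key switch

## Robot

A 7-joint arm with a two-finger parallel gripper is mounted at the origin on the work surface. World frame = base frame: x ahead of the robot, y to its left, z up, the work surface at z = 0. Lengths are in m, angles in rad, forces in N, time in s.
With the tool pointing down it reaches from about 0.35 to 0.9 m from the base axis. Payload 7.2 kg.
Tool frame: the origin (TCP) lies at the very end of the fingers, on their centre line; the grasp point (between the pads) lies 19 mm behind it; z points along the fingers, y is the line along which they close (so a half turn about z gives the same grasp; the last joint's range is limited). The gripper opens to 88 mm and grips with 3 to 60 N. Pads are 20 mm wide; open, the fingers measure 115 mm over their backs; the gripper's body (75 mm by 178 mm) begins 61 mm behind the grasp point.
Start: joints at [-1.217, 0.411, -0.013, 1.596, 0.006, 1.134, -0.082], TCP at [0.256, 0.57, 0.223] pointing down, gripper open.
Joint ranges: [-2.95, 2.95], [-0.29, 1.99], [-1.47, 1.44], [0.14, 2.54], [-1.03, 4.17], [0.13, 1.85], [-2.86, 2.86]. Speed limits (rad/s): [2.39, 2.39, 3.01, 3.01, 3.14, 3.14, 3.14].

## Interface

Orientations are given as a unit quaternion [x, y, z, w].
In Python, from bench import manip, eyes gives the robot as it stands.
- The arm moves only by the tool step_arm, never from a script. Its argument "motion" is a list of rows, each a list of 7 numbers: the turn, a rotation vector about the world's x, y, z in units of 30 degrees (1.0 is 30 degrees), then the shift along the world's x, y, z in units of 0.3 m (1.0 is 0.3 m), then the opening, from 0 (shut) to 1 (fully open). In form: [[rx, ry, rz, dx, dy, dz, jaw], ...]. A call has 1 to 12 rows; each row is the pose to reach, as a shift and turn from the pose commanded when the call began; what a row does not reach only later rows make up. A row lasts 1/8 s, in which the tool goes at most 62.5 mm and 10.7 degrees, less where a joint would pass 70% of its speed; a pose out of reach is approached as far as the arm can. A call with a number of a shift or a turn outside -1 to 1 is refused whole. A call with a gripper value outside its range is refused whole. The fingers move at their own pace and stop on an object; the grip force is fixed at half the most. Time passes only in rows, so rows that repeat a pose let the fingers close. It gives the time, the measured TCP pose, the force, the opening and the grip force at its end, in the units of the state.
- manip.sense(): the state, without advancing time (a new reading comes with each control period).
- eyes.read_camera(name): name is "side" or "top"; returns (picture, depth): 420x560x3 uint8, red, green, blue; 420x560 float32, m along the optical axis (not along the pixel's ray), 0 where there is no reading.
- eyes.camera_info(name): a dict with "fx", "fy", "cx", "cy" (pixels), "distortion" ([k1, k2, p1, p2, k3] as OpenCV has them; the pictures are not rectified), "camera_from_world" (4x4, takes a point from world to camera coordinates). Camera axes: x right, y down, z forward; pixel columns grow to the right and rows downward; lengths in m; the calibration is good to about 2 mm. A picture is of the moment at which its call begins. camera_info takes no time and is no camera call.
- manip.finish_job(): hands the job in; it is judged then, once.
The state is a dict: "time": time; "joint_positions": joint angles; "qvel": joint speeds; "joint_efforts": joint torques, N m; "tool_pos": TCP position; "ee_rot": TCP orientation; "force": force on the tool from outside, world axes, zero at the start; "torque": the same for the moment, N m; "finger_gap": opening from 0.0 (shut) to 1.0 (fully open); "grip_force": force on a finger pad.
Only numpy, scipy, OpenCV 4.12 (cv2) and the standard library are available. Lean on these libraries where they do the work, as an engineer would, in place of code of your own. Each camera call takes 0.05 s, during which the arm holds its last target. There are 200 camera calls.

## Task

On the hobby-room counter, acknowledge the alarm: press the green button on the grey alarm panel fully down and let it come back up. Then take the red-bowed key out of the wooden key block, push it fully home in the panel's brass key switch and turn it a quarter turn clockwise (seen from above); the switch springs back, so finish while still gripping the key and holding it turned. Leave the blue key, the bottle, the red game box and the mouse where they are.

Things in the scene. Friction and masses are not known exactly. Their poses are not given: they have to be found in the camera images.
- panel: Grey steel alarm panel, fixed, 140 (x) x 210 (y) x 60 (z) mm; origin at the centre of its underside. On its top: the brass key switch at local (0, -50) mm, the green button at local (0, +55) mm, flat LEDs and sounder slots. The white dot on the plug points to a white mark (-x side) at rest and to a red mark (+y side) after the quarter turn.
- lock_mouth (a point): Centre of the top face of the key switch's round brass plug (32 mm across), 62 mm above the counter. z up; x along the keyway, turning with the plug (panel's x at rest). Keyway: vertical slot 13.5 (x) x 5 (y) mm, 32 mm deep, 2 mm 45-degree countersink on its long sides. Sticky sprung pins, 9, 15 and 21 mm down, resist the key with 8 to 12 N; push on, wiggling slightly, till its collar lands.
- lock (a joint): Angle of the plug in rad: 0 at rest, grows clockwise seen from above, hard stop at 1.571 (a quarter turn). A spring (0.02 N m at rest, 0.07 N m at the stop) turns it back when the key is let go. The key has about 0.1 rad of play in the keyway, so the gripper must turn that much more than the plug.
- button_top (a point): Centre of the top of the green push button, 28 mm in diameter, 78 mm above the counter when up; its black housing (44 mm across) is 12 mm high on the panel's top. z is up; pressed straight down.
- button (a joint): Travel of the push button in m: 0 up, 0.006 fully down (spring, 5 N when fully down).
- key_block: Dark wooden key block, fixed to the counter, 150 (x) x 64 (y) x 45 (z) mm; origin at the centre of its underside. The two keys stand upright in slots 80 mm apart along its x, blades down, collars on its top, their flat bows parallel to its x. The slots are 14 x 6 mm, 32 mm deep.
- key_red: The key to use: red plastic bow, 50 g, upright in either slot of the block. Origin at the centre of the underside of its collar, z up along the key. Blade 12 (x) x 4 (y) mm, 25 mm long below the origin, tip pointed; fits either way round. Collar 24 mm across, 6 mm high. Bow 32 (x) x 10 (y) mm, from z = 6 to 44 mm. Fully home when the collar lies on the plug's face.
- key_red_grip (a point): Good place to grip the red key: on its axis, 29 mm above its origin, in the bow; pinch across the bow's 10 mm thickness (key y).
- key_blue: Spare key, the same but with a blue bow, standing in the other slot of the block: not to be used or moved.
- bottle: Amber glass bottle with a dark cap, 60 mm across, 140 mm high, loose; origin at the centre of its underside. Leave alone.
- game_box: Flat red board-game box with a pale top label, 170 (x) x 100 (y) x 35 mm, loose; origin at the centre of its underside. Leave alone.
- mouse: Black computer mouse, 100 x 60 x 30 mm, loose; origin at the centre of its underside. Leave alone.

How it is judged:
On the way, in this order (a step that is already met when the one before it is completed fails the run):
1. the green button is pressed fully down (value of joint button above 0.005 m), for 0.05 s.
2. the button is let back up (value of joint button below 0.001 m), for 0.05 s.
3. the red key is fully home in the key switch, not yet turned (z of key_red in the frame of lock_mouth between -0.003 and 0.003 m and horizontal distance between key_red and lock_mouth below 0.004 m and angle between the z axis of key_red and the z axis of lock_mouth, either way round below 0.12 rad and value of joint lock below 0.3 rad), for 0.1 s.
4. the key is turned a quarter clockwise, still home (z of key_red in the frame of lock_mouth between -0.003 and 0.003 m and horizontal distance between key_red and lock_mouth below 0.004 m and angle between the z axis of key_red and the z axis of lock_mouth, either way round below 0.12 rad and value of joint lock above 1.3 rad), for 0.2 s.
At the end, for the whole second after the job is handed in: Red key home in the switch (collar within 3 mm of the face, 4 mm of centre, upright within 7 degrees), plug at least 1.3 rad clockwise, fingers gripping the key (over 2 N), button up; blue key within 20 mm, bottle, game box and mouse within 30 mm of their starts (all of step 4 and contact force between the fingers and key_red above 2 N and value of joint button below 0.001 m and linear speed of key_red below 0.02 m/s and distance of key_blue from where it was at the start of the episode below 0.02 m and distance of each of bottle, game_box, mouse from where it was at the start of the episode below 0.03 m); the arm keeps its last pose, push and grip.
It fails at once if the blue key is moved from its place (over 20 mm) (distance of key_blue from where it was at the start of the episode above 0.02 m).
It fails at once if the bottle, game box or mouse is pushed away (over 30 mm) (distance of any of bottle, game_box, mouse from where it was at the start of the episode above 0.03 m).
It also fails if it takes over 70 s, if anything falls off the work surface, if the arm or the gripper's body presses on something with over 40 N, if the wrist force passes 120 N, or if a joint passes its speed limit or range.

## Working session

There is one attempt and no reset: what is moved stays moved. The work goes in short steps, Python scripts to look and compute and a tool call to move; the robot and the scene stay as the last step left them, time stands still between calls to the robot, and variables do not carry over. Pictures are saved under pics/ and viewed, at most 10 in all, crops included, and the job is handed in when it is done.

Besides the shell and the picture viewer there is one more tool, called as a command line: name --pt "numbers of a row" for each row, then --argument value for the rest. step_arm: Moves the arm, as the interface text tells. Shifts and turns lie within -1 to 1; 1 stands for 0.3 m of shift or 30 degrees of turn. Its arguments: {"type":"object","properties":{"motion":{"type":"array"}},"required":["motion"]}

```bash
mkdir -p pics
cat > h.py <<'E'
import numpy as np, cv2
from bench import manip, eyes
def info(n):
    c=eyes.camera_info(n);K=np.array([[c["fx"],0,c["cx"]],[0,c["fy"],c["cy"]],[0,0,1.]])
    return K,np.array(c["distortion"],float),np.array(c["camera_from_world"])
def ray(n,uv):
    K,d,T=info(n);p=cv2.undistortPoints(np.array(uv,float).reshape(-1,1,2),K,d).reshape(-1,2)
    R=T[:3,:3];o=-R.T@T[:3,3];return o,np.c_[p,np.ones(len(p))]@R
def onz(n,uv,z):
    o,D=ray(n,uv);z=np.broadcast_to(z,(len(D),));return o+D*((z-o[2])/D[:,2])[:,None]
def proj(n,P):
    K,d,T=info(n);return cv2.projectPoints(np.array(P,float).reshape(-1,1,3),cv2.Rodrigues(T[:3,:3])[0],T[:3,3],K,d)[0].reshape(-1,2)
def world(n,dep):
    h,w=dep.shape;g=np.stack(np.meshgrid(np.arange(w),np.arange(h)),-1).reshape(-1,2)
    o,D=ray(n,g);return (o+D*dep.reshape(-1,1)).reshape(h,w,3)
E
python3 - <<'E'
from h import *
for n in("top","side"):
    p,d=eyes.read_camera(n);np.savez(f"pics/{n}0.npz",p=p,d=d);cv2.imwrite(f"pics/{n}0.png",cv2.resize(p[:,:,::-1],(784,588),interpolation=cv2.INTER_CUBIC))
    K,_,T=info(n);print(n,K[0,0],-T[:3,:3].T@T[:3,3],T[2,:3])
print(manip.sense())
E
```

```text
top 386.3748034282598 [0.45096328 0.08279714 0.97073976] [ 0.12069552 -0.01876178 -0.99251226]
side 490.4396931994654 [0.44987766 0.82267589 0.86530774] [ 0.09039767 -0.67890923 -0.72863606]
{'time': 0.1, 'joint_positions': array([-1.21721845,  0.41183207, -0.01271424,  1.59694098,  0.00557144,
        1.1342981 , -0.08220312]), 'qvel': array([ 1.95701929e-04, -2.11432982e-03,  9.59275733e-04, -1.14053248e-03,
        8.32148549e-04,  6.32728190e-05,  1.41554854e-03]), 'joint_efforts': array([ 3.21545609e-03, -5.89088094e+01,  6.44126236e-01, -2.91706985e+01,
       -5.37618692e-02,  1.44615630e-02,  3.96369444e-05]), 'tool_pos': array([0.25570562, 0.56980545, 0.2218935 ]), 'ee_rot': array([ 2.09323829e-01,  9.77846109e-01, -7.12629895e-04, -1.14198311e-04]), 'force': array([ 0.40845823,  0.54562047, -0.04257278]), 'torque': array([-0.05572628, -0.01074352,  0.01332036]), 'grip_force': 0.0, 'finger_gap': 0.9980461204894236}
```

View pics/top0.png

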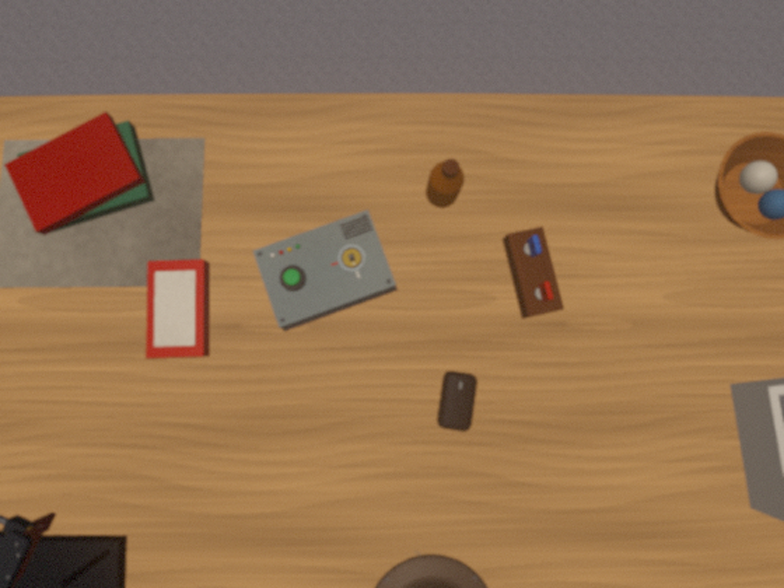

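View pics/side0.png

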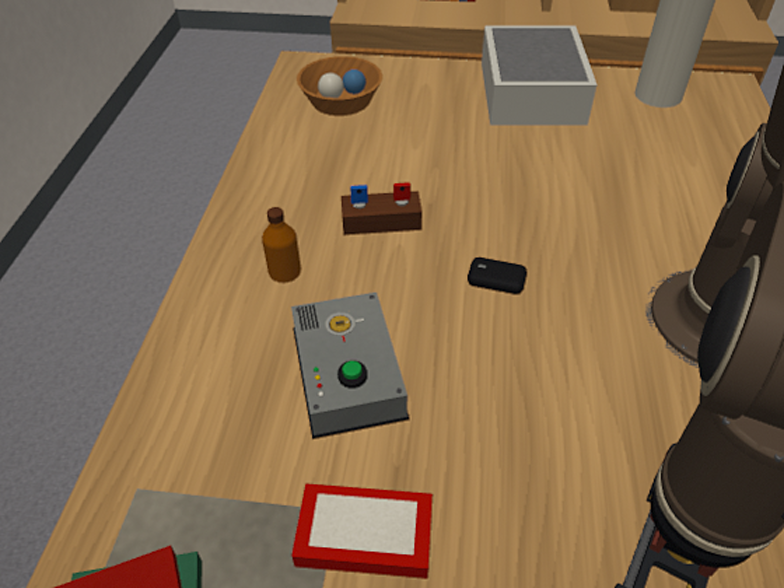

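Top view (enlarged 1.4×): green button at (291,277), brass plug at (351,258), block corners about (505,235)–(562,308), with the red bow near (545,290) and the blue near (534,244). In the side view the plug is at (341,323), the button at (352,370) and the red bow at (402,191). I'll make enlarged crops for precise readings.

Run:
```python
from h import *
t=np.load("pics/top0.npz")["p"][:,:,::-1];s=np.load("pics/side0.npz")["p"][:,:,::-1]
def c(im,x,y,w,h,k):return cv2.resize(im[y:y+h,x:x+w],(w*k,h*k),interpolation=cv2.INTER_CUBIC)
a=np.vstack([np.hstack([c(t,180,145,110,100,4)[:300*2][:300],c(t,350,155,60,75,4)]),np.zeros((0,680,3),np.uint8)]) if 0 else None
A=c(t,178,148,110,90,4);B=c(t,355,158,55,72,5)
C=c(s,205,205,95,110,3);D=c(s,238,125,70,45,5)
im=np.zeros((600,800,3),np.uint8)
def put(I,x,y):
    h,w=I.shape[:2];h=min(h,600-y);w=min(w,800-x);im[y:y+h,x:x+w]=I[:h,:w]
put(A,0,0);put(B,445,0);put(C,0,362);put(D,445,365)
cv2.imwrite("pics/crop1.png",im)
```

```text
(no output)
```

View pics/crop1.png

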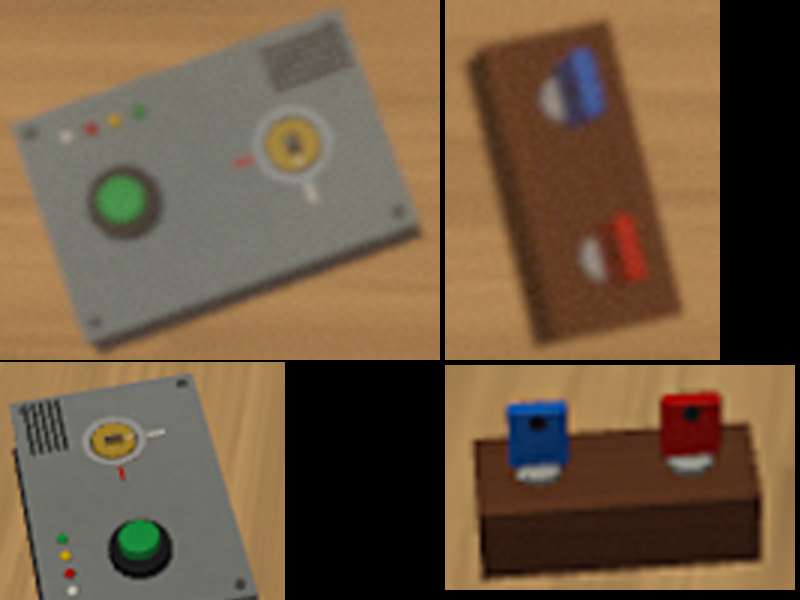

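The crop shows the panel top corners at (12,126), (342,10), (420,230) and (85,345), the plug at (293,143), and the button at (122,200). The red bow's top is near (631,246) in the top crop and its upper edge near (691,394) in the side crop.

```bash
cat >> h.py <<'E'
def tri(uvt,uvs):
    o1,D1=ray("top",[uvt]);o2,D2=ray("side",[uvs]);A=np.c_[D1[0],-D2[0]];s=np.linalg.lstsq(A,o2-o1,rcond=None)[0]
    a=o1+s[0]*D1[0];b=o2+s[1]*D2[0];return (a+b)/2,np.linalg.norm(a-b)
E
python3 - <<'E'
from h import *
np.set_printoptions(precision=4,suppress=True)
f=lambda P,x0,y0,k,ox=0,oy=0:[((X-ox+.5)/k-.5+x0,(Y-oy+.5)/k-.5+y0) for X,Y in P]
A=lambda P:f(P,178,148,4); B=lambda P:f(P,355,158,5,445,0); C=lambda P:f(P,205,205,3,0,362); D=lambda P:f(P,238,125,5,445,365)
pc=onz("top",A([(12,126),(342,10),(420,230),(85,345)]),.06);print("corners",pc,pc.mean(0))
print("sizes",np.linalg.norm(np.diff(pc[:,:2],axis=0),axis=1))
e=pc[0]-pc[1]+pc[3]-pc[2];print("yaw from y",np.degrees(np.arctan2(-e[0],e[1])));e=pc[0]-pc[3]+pc[1]-pc[2];print("yaw x",np.degrees(np.arctan2(e[1],e[0])))
print("plug top",onz("top",A([(293,143)]),.062),"side",onz("side",C([(114,439)]),.062),tri(A([(293,143)])[0],C([(114,439)])[0]))
print("button",onz("top",A([(122,200)]),.078),"side",onz("side",C([(138,533)]),.078))
bc=onz("top",B([(607,20),(680,313)]),.045);e=bc[0]-bc[1];print("block edge",bc,np.linalg.norm(e),np.degrees(np.arctan2(e[1],e[0])))
print("red bow top",onz("top",B([(631,246),(620,212),(642,280)]),.089),tri(B([(631,246)])[0],D([(691,394)])[0]))
print("blue",onz("top",B([(590,82)]),.089))
print("collar red top",onz("top",B([(594,258)]),.051))
bs=onz("side",D([(474,440),(484,516),(760,496),(748,426)]),.045);print("block side view",bs,np.linalg.norm(np.diff(bs,axis=0),axis=1))
for n in("top","side"):
    z=np.load(f"pics/{n}0.npz");W=world(n,z["d"]);hs=cv2.cvtColor(z["p"],cv2.COLOR_RGB2HSV).astype(int)
    sat=hs[...,1]>120
    x,y,zz=W[...,0],W[...,1],W[...,2]
    red=((hs[...,0]<5)|(hs[...,0]>173))&(hs[...,1]>150)&(hs[...,2]>90)
    blue=(abs(hs[...,0]-112)<12)&(hs[...,1]>130)
    near=(y<-.02)&(y>-.3)&(x>.4)&(x<.75)
    for nm,m in(("red",red),("blue",blue)):
        m=m&near&(zz>.06)&(zz<.1);P=W[m];print(n,nm,len(P),P.mean(0),np.percentile(P,[5,95],axis=0))
    m=near&(abs(zz-.045)<.004);P=W[m]; r=cv2.minAreaRect(P[:,:2].astype(np.float32)*1000);print("block rect",r,len(P))
    m=(abs(zz-.06)<.005)&(y>0.05)&(y<.36)&(x>.38)&(x<.75);P=W[m];print("panel rect",cv2.minAreaRect(P[:,:2].astype(np.float32)*1000),len(P))
    g=(abs(hs[...,0]-65)<15)&(hs[...,1]>120)&(zz>.07);P=W[g&(x>.4)&(x<.7)&(y>0.1)];print("green",P.mean(0))
E
```

```text
corners [[0.6314 0.3    0.06  ]
 [0.7017 0.1026 0.06  ]
 [0.5673 0.0567 0.06  ]
 [0.5003 0.2542 0.06  ]] [0.6002 0.1784 0.06  ]
sizes [0.2095 0.142  0.2086]
yaw from y 19.16463089603712
yaw x 19.068167449539793
plug top [[0.6198 0.132  0.062 ]] side [[0.6181 0.1334 0.062 ]] (array([0.6192, 0.1321, 0.0606]), np.float64(0.0016204648443881645))
button [[0.5836 0.2307 0.078 ]] side [[0.5845 0.2282 0.078 ]]
block edge [[ 0.6761 -0.2026  0.045 ]
 [ 0.5307 -0.2322  0.045 ]] 0.14838638219253605 11.492409474408019
red bow top [[ 0.5582 -0.1957  0.089 ]
 [ 0.5742 -0.1912  0.089 ]
 [ 0.5423 -0.2001  0.089 ]] (array([ 0.5577, -0.196 ,  0.088 ]), np.float64(0.0012589120176121384))
blue [[ 0.6357 -0.1797  0.089 ]]
collar red top [[ 0.5571 -0.1893  0.051 ]]
block side view [[ 0.6741 -0.1999  0.045 ]
 [ 0.6584 -0.1384  0.045 ]
 [ 0.5179 -0.1699  0.045 ]
 [ 0.5295 -0.2276  0.045 ]] [0.0635 0.144  0.0589]
top red 29 [ 0.5579 -0.1942  0.0886] [[ 0.5468 -0.1978  0.0852]
 [ 0.5695 -0.1912  0.0909]]
top blue 22 [ 0.6357 -0.1782  0.0891] [[ 0.6241 -0.1808  0.0864]
 [ 0.6473 -0.1755  0.0918]]
block rect ((645.2269287109375, -151.11643981933594), (281.0790710449219, 118.33131408691406), 36.274044036865234) 1317
panel rect ((602.8270263671875, 179.60580444335938), (141.06640625, 208.6895751953125), 20.048295974731445) 4764
green [0.5832 0.2311 0.0826]
side red 92 [ 0.5579 -0.1908  0.0751] [[ 0.5437 -0.1954  0.0613]
 [ 0.5714 -0.186   0.0872]]
side blue 104 [ 0.6345 -0.1745  0.0753] [[ 0.6221 -0.1793  0.062 ]
 [ 0.6474 -0.1697  0.0868]]
block rect ((644.3367309570312, -149.42947387695312), (279.7738037109375, 116.86468505859375), 36.112552642822266) 644
panel rect ((601.0755004882812, 179.89402770996094), (140.2943572998047, 213.14572143554688), 19.77301597595215) 4782
green [0.5801 0.2456 0.0936]
```

Both cameras agree to about 2 mm: plug (0.619, 0.132), button (0.583, 0.231), panel yaw about 19.5°, red key (0.5577, −0.1945), block yaw about 12°. I'm moving toward the button with the fingers shut.

step_arm --pt "0 0 0 0.2 -0.2 0 0" --pt "0 0 0.3 0.4 -0.4 0 0" --pt "0 0 0.6 0.6 -0.6 0 0" --pt "0 0 0.9 0.8 -0.8 0 0" --pt "0 0 1 0.95 -0.95 -0.1 0" --pt "0 0 1 0.95 -0.95 -0.2 0" --pt "0 0 1 0.95 -0.95 -0.2 0" --pt "0 0 1 0.95 -0.95 -0.2 0"

```text
time: 1.1
tool_pos: [0.5421, 0.281, 0.1605]
ee_rot: [-0.048, 0.999, -0.002, -0.001]
force: [-0.1, -0.4, -1.2]
finger_gap: 0.133
grip_force: 0.0
```

step_arm --pt "0 0 0 0.136 -0.167 -0.1 0" --pt "0 0 0 0.136 -0.167 -0.23 0" --pt "0 0 0 0.136 -0.167 -0.23 0" --pt "0 0 0 0.136 -0.167 -0.23 0"

```text
time: 1.6
tool_pos: [0.5813, 0.2373, 0.095]
ee_rot: [-0.052, 0.999, 0.001, 0.0]
force: [-0.0, 0.2, -0.4]
finger_gap: 0.007
grip_force: 0.0
```

Run:
```python
from h import *
s=manip.sense();print(s["tool_pos"],s["ee_rot"],s["force"],s["finger_gap"],s["joint_positions"])
p,d=eyes.read_camera("side");cv2.imwrite("pics/side1.png",cv2.resize(p[190:330,180:340,::-1],(640,560),interpolation=cv2.INTER_CUBIC))
```

```text
[0.58132352 0.23729527 0.09501644] [-5.19409844e-02  9.98649864e-01  7.10906669e-04  2.78984527e-04] [-0.03538977  0.21824215 -0.37287097] 0.007087049410353405 [-0.48764219  0.54248313  0.03301226  1.71624422 -0.02347546  0.88216562
  1.23025922]
```

View pics/side1.png

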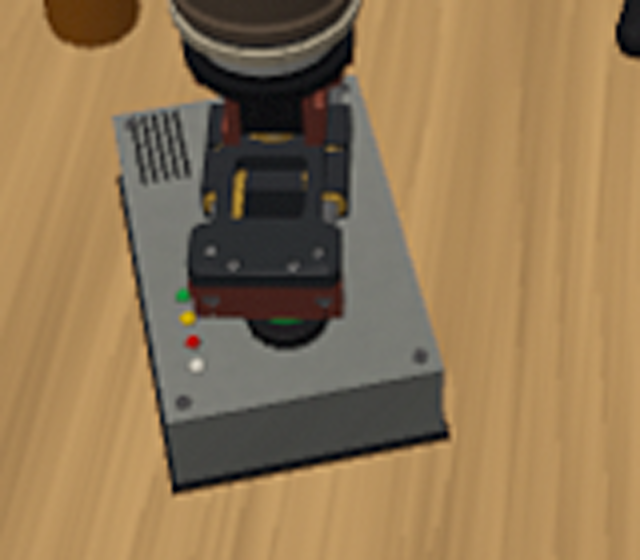

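The gripper body hides the button from this view, with only the housing's near rim showing at about (288,330). I'll go by coordinates and descend while watching the force.

step_arm --pt "0 0 0 0.006 -0.02 0 0" --pt "0 0 0 0.006 -0.02 -0.03 0" --pt "0 0 0 0.006 -0.02 -0.05 0" --pt "0 0 0 0.006 -0.02 -0.06 0" --pt "0 0 0 0.006 -0.02 -0.06 0"

```text
time: 2.28
tool_pos: [0.5838, 0.2292, 0.0764]
ee_rot: [-0.051, 0.999, 0.0, 0.0]
force: [-1.6, -1.5, 8.2]
finger_gap: 0.007
grip_force: 4.2
```

step_arm --pt "0 0 0 0 0 -0.01 0" --pt "0 0 0 0 0 -0.015 0" --pt "0 0 0 0 0 -0.02 0" --pt "0 0 0 0 0 -0.02 0"

```text
time: 2.78
tool_pos: [0.5841, 0.2292, 0.0756]
ee_rot: [-0.051, 0.999, 0.001, 0.001]
force: [-16.1, -7.8, 48.4]
finger_gap: -0.0
grip_force: 24.2
```

The arm met a hard stop at a TCP height of 0.0756, where I expected 0.072. The shut fingertips may reach past the nominal TCP. I'll lift, then turn the tool so the side camera can see the fingertips and check this.

step_arm --pt "0 0 0 0 0 0.05 0" --pt "0 0 -0.3 0 0 0.15 0" --pt "0 0 -0.6 0 0 0.25 0" --pt "0 0 -0.9 0 0 0.25 0" --pt "0 0 -1 0 0 0.25 0" --pt "0 0 -1 0 0 0.25 0"

```text
time: 3.52
tool_pos: [0.5831, 0.2293, 0.1442]
ee_rot: [0.209, 0.978, -0.0, -0.0]
force: [-0.1, -0.4, 0.8]
finger_gap: 0.006
grip_force: 0.0
```

step_arm --pt "0 0 -0.3 0 0 0 0" --pt "0 0 -0.6 0 0 0 0" --pt "0 0 -0.9 0 0 0 0" --pt "0 0 -1 0 0 0 0" --pt "0 0 -1 0 0 0 0" --pt "0 0 -1 0 0 0 0"

```text
time: 4.28
tool_pos: [0.5834, 0.2291, 0.1444]
ee_rot: [0.454, 0.891, -0.0, -0.0]
force: [0.7, 0.1, 0.5]
finger_gap: 0.007
grip_force: 0.0
```

Run:
```python
from h import *
s=manip.sense();print(s["tool_pos"],s["ee_rot"],s["force"],s["finger_gap"])
p,d=eyes.read_camera("side");np.savez("pics/side2.npz",p=p,d=d)
uv=proj("side",[s["tool_pos"],s["tool_pos"]-[0,0,.004]]);print(uv,((uv-[170,160]+.5)*4-.5))
cv2.imwrite("pics/side2.png",cv2.resize(p[160:310,170:340,::-1],(680,600),interpolation=cv2.INTER_CUBIC))
```

```text
[0.58337366 0.22909632 0.14442127] [ 4.54444798e-01  8.90774880e-01 -1.41446957e-04 -1.39485687e-04] [0.68444075 0.06804728 0.53903845] 0.006619467507048306
[[249.45079779 240.84613844]
 [249.55862179 242.18502802]] [[319.30319117 324.88455374]
 [319.73448716 330.2401121 ]]
```

View pics/side2.png

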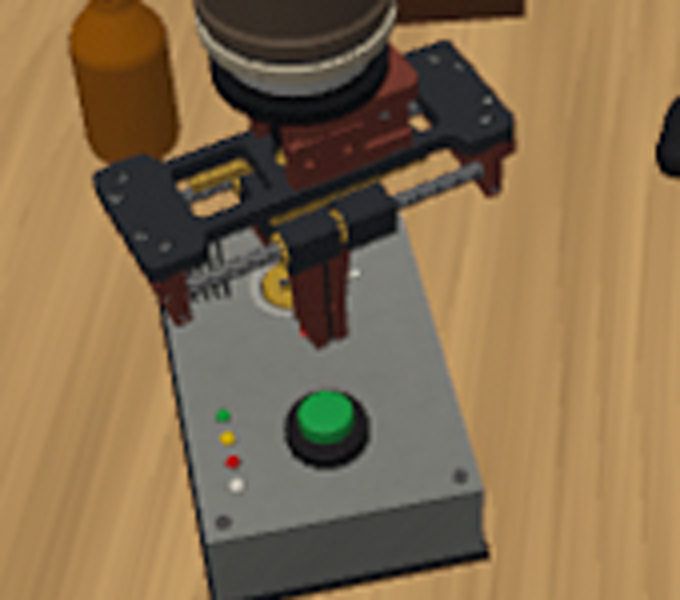

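The button is back up (centre about (325,412)), and the shut fingertip sits near (322,345), slightly below the projected TCP. To settle the offset I'll lightly touch the flat panel top, known to be at z = 0.060.

step_arm --pt "0 0 0 -0.105 -0.153 -0.05 0" --pt "0 0 0 -0.105 -0.153 -0.15 0" --pt "0 0 0 -0.105 -0.153 -0.22 0" --pt "0 0 0 -0.105 -0.153 -0.25 0" --pt "0 0 0 -0.105 -0.153 -0.26 0" --pt "0 0 0 -0.105 -0.153 -0.27 0" --pt "0 0 0 -0.105 -0.153 -0.275 0" --pt "0 0 0 -0.105 -0.153 -0.275 0"

```text
time: 5.32
tool_pos: [0.5521, 0.1833, 0.0624]
ee_rot: [0.455, 0.89, 0.0, 0.0]
force: [-0.4, -1.5, 0.7]
finger_gap: 0.004
grip_force: 0.0
```

step_arm --pt "0 0 0 0 0 -0.004 0" --pt "0 0 0 0 0 -0.008 0" --pt "0 0 0 0 0 -0.01 0" --pt "0 0 0 0 0 -0.01 0"

```text
time: 5.82
tool_pos: [0.5521, 0.1833, 0.0604]
ee_rot: [0.455, 0.89, 0.0, 0.0]
force: [-3.7, -0.8, 11.7]
finger_gap: 0.004
grip_force: 6.0
```

The TCP height is right: contact came at 0.0604. So the button was pushed only about 2.4 mm and the first press may not count. I'll press again at this wrist angle and read force against height, with the contact in view.

step_arm --pt "0 0 0 0 0 0.15 0" --pt "0 0 0 0.103 0.158 0.15 0" --pt "0 0 0 0.103 0.158 0.12 0" --pt "0 0 0 0.103 0.158 0.08 0" --pt "0 0 0 0.103 0.158 0.07 0" --pt "0 0 0 0.103 0.158 0.06 0" --pt "0 0 0 0.103 0.158 0.06 0" --pt "0 0 0 0.103 0.158 0.06 0"

```text
time: 6.82
tool_pos: [0.5826, 0.23, 0.0773]
ee_rot: [0.456, 0.89, -0.0, -0.0]
force: [-3.9, -0.6, 2.9]
finger_gap: 0.007
grip_force: 2.1
```

step_arm --pt "0 0 0 0 0 -0.003 0" --pt "0 0 0 0 0 -0.005 0" --pt "0 0 0 0 0 -0.005 0" --pt "0 0 0 0 0 -0.005 0"

```text
time: 7.32
tool_pos: [0.583, 0.2301, 0.0764]
ee_rot: [0.455, 0.89, -0.0, 0.0]
force: [-4.6, -2.2, 9.7]
finger_gap: 0.008
grip_force: 5.0
```

Run:
```python
from h import *
s=manip.sense();print(s["tool_pos"],s["force"],s["torque"],s["finger_gap"])
p,d=eyes.read_camera("side");np.savez("pics/side3.npz",p=p,d=d)
cv2.imwrite("pics/side3.png",cv2.resize(p[210:310,190:310,::-1],(720,600),interpolation=cv2.INTER_CUBIC))
```

```text
[0.58295476 0.2301145  0.07638286] [-4.58872414 -2.24223215  9.70747312] [-0.72363915  1.24868728 -0.00689498] 0.00771231130751419
```

View pics/side3.png

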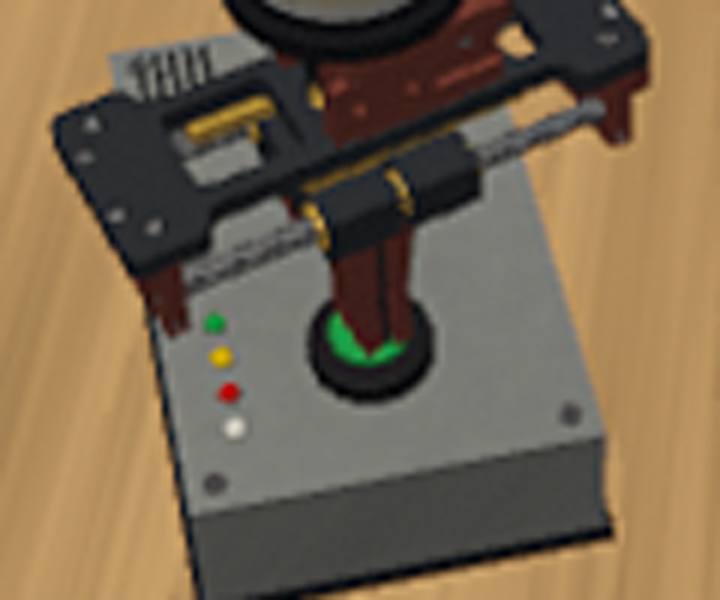

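Run:
```python
from h import *
np.set_printoptions(precision=4,suppress=True)
for n in("side0","side2","side3"):
    z=np.load(f"pics/{n}.npz");W=world("side",z["d"]);hs=cv2.cvtColor(z["p"],cv2.COLOR_RGB2HSV).astype(int)
    g=(abs(hs[...,0]-65)<18)&(hs[...,1]>110)&(z["d"]>0);g[:,:235]=0;g[:,270:]=0;g[:240]=0;g[290:]=0
    P=W[g];m=(abs(W[...,0]-.55)<.01)&(abs(W[...,1]-.25)<.02);u,v=np.nonzero(g)
    print(n,g.sum(),np.median(P,0),P[:,2].std(),"px",u.min(),u.max(),v.min(),v.max(),"panel z",np.median(W[m][:,2]),"zs by row",[round(float(np.median(W[r][g[r]][:,2])),4) for r in range(u.min(),u.max()+1)])
print(proj("side",[[.583,.231,.078],[.583,.231,.072]]))
```

```text
side0 161 [0.5826 0.2345 0.0791] 0.0034893729123793393 px 258 270 244 258 panel z 0.05767121779223244 zs by row [0.0794, 0.079, 0.0791, 0.0799, 0.0805, 0.0799, 0.0797, 0.0796, 0.0791, 0.078, 0.0765, 0.075, 0.0725]
side2 161 [0.5826 0.2338 0.0789] 0.003603705037369926 px 258 270 244 258 panel z 0.40747101959786464 zs by row [0.0785, 0.0798, 0.0796, 0.0796, 0.0796, 0.0794, 0.0793, 0.0791, 0.0788, 0.0788, 0.0764, 0.0737, 0.0709]
side3 55 [0.5882 0.2391 0.073 ] 0.002238331883672625 px 262 270 244 257 panel z 0.3315808327620293 zs by row [0.0732, 0.0719, 0.0725, 0.0742, 0.0739, 0.0743, 0.0729, 0.0731, 0.0713]
[[251.1939 262.8218]
 [251.3401 264.635 ]]
```

Depth shows the cap dropped from 0.079 to 0.073, so it is fully down. I'll press slightly harder to be sure, release, then go to the key.

step_arm --pt "0 0 0 0 0 -0.01 0" --pt "0 0 0 0 0 -0.01 0" --pt "0 0 0 0 0 0.1 0" --pt "0 0 0 0 0 0.3 0" --pt "0 0 0.3 0 -0.2 0.4 0" --pt "0 0 0.6 0 -0.4 0.4 0.3" --pt "0 0 0.9 0 -0.6 0.4 0.5" --pt "0 0 1 0 -0.8 0.4 0.5" --pt "0 0 1 0 -0.9 0.4 0.5"

```text
time: 8.5
tool_pos: [0.5832, -0.0439, 0.196]
ee_rot: [0.211, 0.977, -0.0, 0.001]
force: [-0.5, 0.9, -0.1]
finger_gap: 0.421
grip_force: 0.0
```

step_arm --pt "0 0 0.3 -0.05 -0.2 0 0.5" --pt "0 0 0.6 -0.085 -0.4 0 0.5" --pt "0 0 0.9 -0.085 -0.518 0 0.5" --pt "0 0 1 -0.085 -0.518 0 0.5" --pt "0 0 1 -0.085 -0.518 -0.1 0.5" --pt "0 0 1 -0.085 -0.518 -0.1 0.5" --pt "0 0 1 -0.085 -0.518 -0.1 0.5"

```text
time: 9.38
tool_pos: [0.558, -0.1949, 0.1663]
ee_rot: [-0.051, 0.999, -0.0, 0.0]
force: [-0.1, 0.4, 1.0]
finger_gap: 0.498
grip_force: 0.0
```

Run:
```python
from h import *
s=manip.sense();q=s["ee_rot"];print(s["tool_pos"],q,"tool y ang",np.degrees(2*np.arctan2(q[1],q[0]))-90,s["force"],s["finger_gap"],s["joint_positions"])
z={}
for n in("top","side"):
    z[n]=eyes.read_camera(n)[0][:,:,::-1]
A=cv2.resize(z["top"][140:240,330:430],(400,400),interpolation=cv2.INTER_CUBIC);B=cv2.resize(z["side"][90:190,220:320],(400,400),interpolation=cv2.INTER_CUBIC)
cv2.imwrite("pics/k4.png",np.hstack([A,B]))
```

```text
[ 0.55796375 -0.19491877  0.16628149] [-5.09279953e-02  9.98702220e-01 -2.19197427e-04  4.09436096e-04] tool y ang 95.83844468595962 [-0.14733211  0.38977653  1.00675867] 0.4977588769935325 [ 0.09372149  0.40814157  0.21262351  1.75845935 -0.10054145  0.98463852
  2.01770676]
```

View pics/k4.png

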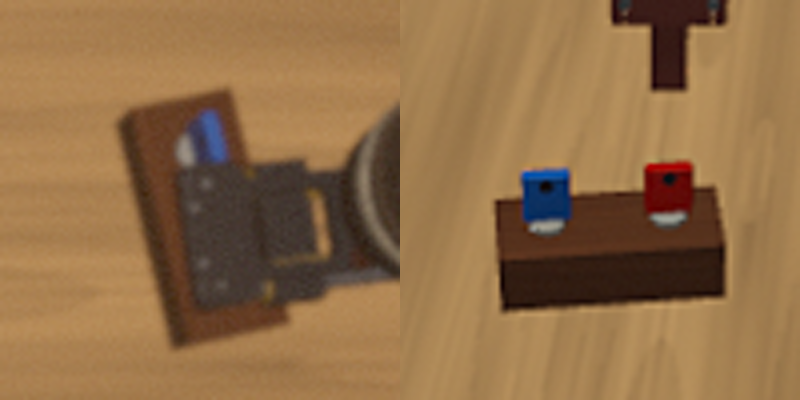

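The right half shows a finger at column 669, lined up with the red bow at column 668. The yaw is 6° short, so I'll correct that, descend and grip.

step_arm --pt "0 0 0.2 0 0 0 0.5" --pt "0 0 0.2 0 0 -0.1 0.5" --pt "0 0 0.2 0 0 -0.2 0.5" --pt "0 0 0.2 0 0 -0.28 0.5" --pt "0 0 0.2 0 0 -0.34 0.5" --pt "0 0 0.2 0 0 -0.364 0.5" --pt "0 0 0.2 0 0 -0.364 0.5" --pt "0 0 0.2 0 0 -0.364 0.5"

```text
time: 10.48
tool_pos: [0.558, -0.195, 0.0574]
ee_rot: [-0.103, 0.995, -0.0, 0.001]
force: [0.2, 0.7, 1.0]
finger_gap: 0.501
grip_force: 0.0
```

step_arm --pt "0 0 0 0 0 0 0.3" --pt "0 0 0 0 0 0 0.2" --pt "0 0 0 0 0 0 0" --pt "0 0 0 0 0 0 0" --pt "0 0 0 0 0 0 0" --pt "0 0 0 0 0 0 0"

```text
time: 11.22
tool_pos: [0.5575, -0.1951, 0.0566]
ee_rot: [-0.103, 0.995, -0.0, 0.0]
force: [0.2, -2.3, 0.4]
finger_gap: 0.112
grip_force: 30.0
```

step_arm --pt "0 0 0 0 0 0.03 0" --pt "0 0 0 0 0 0.08 0" --pt "0 0 0 0 0 0.2 0" --pt "0 0 0 0 0 0.35 0" --pt "0 0 0 0 0 0.45 0" --pt "0 0 0.1 0.05 0.15 0.45 0" --pt "0 0 0.2 0.1 0.3 0.45 0" --pt "0 0 0.253 0.15 0.5 0.45 0" --pt "0 0 0.253 0.18 0.7 0.45 0" --pt "0 0 0.253 0.203 0.85 0.45 0" --pt "0 0 0.253 0.203 0.95 0.45 0" --pt "0 0 0.253 0.203 0.95 0.45 0"

```text
time: 12.72
tool_pos: [0.6177, 0.0943, 0.1923]
ee_rot: [-0.171, 0.985, 0.001, 0.0]
force: [0.3, -0.6, -1.3]
finger_gap: 0.109
grip_force: 30.0
```

step_arm --pt "0 0 0 0 0.08 0 0" --pt "0 0 0 0 0.14 -0.1 0" --pt "0 0 0 0 0.14 -0.2 0" --pt "0 0 0 0 0.14 -0.2 0" --pt "0 0 0 0 0.14 -0.2 0"

```text
time: 13.35
tool_pos: [0.6191, 0.1311, 0.133]
ee_rot: [-0.168, 0.986, -0.0, 0.001]
force: [0.8, 0.3, -0.2]
finger_gap: 0.112
grip_force: 30.0
```

Run:
```python
from h import *
s=manip.sense();q=s["ee_rot"];print(s["tool_pos"],q,"tool y ang",np.degrees(2*np.arctan2(q[1],q[0]))-90,s["force"],s["finger_gap"],s["joint_positions"])
z={}
for n in("top","side"): z[n]=eyes.read_camera(n)[0][:,:,::-1]
k=s["tool_pos"]-[0,0,.0116]
for n,o in(("top",(200,130)),("side",(200,170))):
    uv=proj(n,[k,k-[0,0,.025],[.619,.1322,.062]]);print(n,uv,(uv-o+.5)*4-.5)
A=cv2.resize(z["top"][130:230,200:300],(400,400),interpolation=cv2.INTER_CUBIC);B=cv2.resize(z["side"][170:270,200:300],(400,400),interpolation=cv2.INTER_CUBIC)
cv2.imwrite("pics/l5.png",np.hstack([A,B]))
```

```text
[0.61906557 0.1311023  0.132981  ] [-1.67944552e-01  9.85796196e-01 -1.35029082e-04  6.84397849e-04] tool y ang 109.33666963685985 [ 0.76655797  0.31170806 -0.18510315] 0.11190390023852322 [-0.33530798  0.50639299  0.06989253  1.6757302  -0.04086864  0.95956474
  1.65753871]
top [[249.84888811 178.82762879]
 [250.46558053 180.94291598]
 [250.79895421 183.69551973]] [[200.89555246 196.81051517]
 [203.36232212 205.27166393]
 [204.69581684 216.28207892]]
side [[240.6348256  210.77921285]
 [241.39677876 218.85579298]
 [242.34687653 229.89244756]] [[164.03930238 164.61685141]
 [167.08711504 196.9231719 ]
 [170.88750611 241.06979026]]
```

View pics/l5.png

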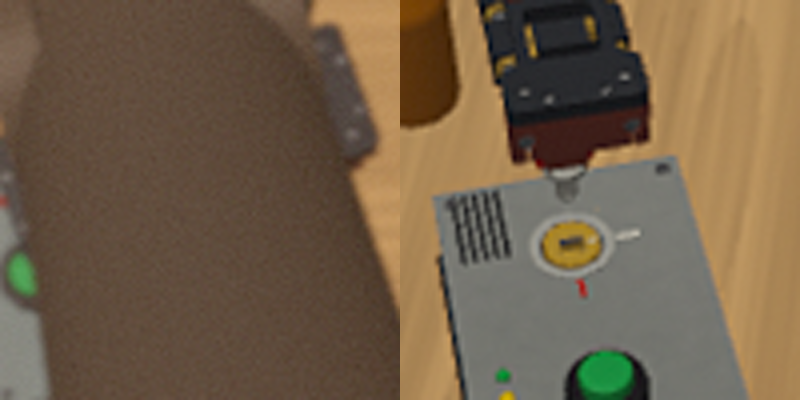

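The side view (right half) shows the key tip at (566,198) and the keyway at (572,242). Against the projections, the key should move about 1 mm in −x and 1 mm in +y. I'm correcting that and going down to the mouth.

step_arm --pt "0 0 0 -0.003 0.004 0 0" --pt "0 0 0 -0.003 0.004 -0.05 0" --pt "0 0 0 -0.003 0.004 -0.1 0" --pt "0 0 0 -0.003 0.004 -0.11 0" --pt "0 0 0 -0.003 0.004 -0.12 0" --pt "0 0 0 -0.003 0.004 -0.13 0" --pt "0 0 0 -0.003 0.004 -0.13 0"

```text
time: 14.32
tool_pos: [0.6184, 0.1321, 0.0926]
ee_rot: [-0.168, 0.986, -0.001, 0.001]
force: [2.7, -4.3, -0.2]
finger_gap: 0.116
grip_force: 30.0
```

The tip is 6 mm into the keyway with only a small sideways force. I'll ease off in y and keep pushing.

step_arm --pt "0 0 0 0.001 -0.002 0 0" --pt "0 0 0 0.001 -0.002 -0.01 0" --pt "0 0 0 0.001 -0.002 -0.02 0" --pt "0 0 0 0.001 -0.002 -0.03 0" --pt "0 0 0 0.001 -0.002 -0.03 0"

```text
time: 14.95
tool_pos: [0.6183, 0.1318, 0.084]
ee_rot: [-0.168, 0.986, -0.001, 0.001]
force: [2.2, -5.8, 4.3]
finger_gap: 0.112
grip_force: 30.0
```

step_arm --pt "0 0 0 0.001 -0.003 -0.01 0" --pt "0 0 0.03 0.001 -0.003 -0.02 0" --pt "0 0 -0.03 0.001 -0.003 -0.03 0" --pt "0 0 0.03 0.001 -0.003 -0.035 0" --pt "0 0 -0.03 0.001 -0.003 -0.04 0" --pt "0 0 0 0.001 -0.003 -0.045 0" --pt "0 0 0 0.001 -0.003 -0.045 0"

```text
time: 15.82
tool_pos: [0.6193, 0.132, 0.0733]
ee_rot: [-0.169, 0.986, 0.0, 0.002]
force: [-5.2, -4.9, 24.3]
finger_gap: 0.11
grip_force: 30.0
```

Run:
```python
from h import *
s=manip.sense();print(s["tool_pos"],s["force"],s["torque"],s["joint_positions"])
p=eyes.read_camera("side")[0][:,:,::-1]
o=(205,195);uv=proj("side",[[.6187,.132,.062],[.6187,.132,.068]]);print((uv-o+.5)*8-.5)
cv2.imwrite("pics/l6.png",cv2.resize(p[195:265,205:295],(720,560),interpolation=cv2.INTER_CUBIC))
```

```text
[0.61928976 0.13200173 0.07331525] [-5.23837037 -4.85787066 24.25700841] [-1.20545772  1.10739822 -0.03097748] [-0.33067946  0.5758183   0.06235849  1.72048914 -0.04558163  0.84336212
  1.66127433]
[[303.48440734 282.18348468]
 [302.11023583 267.59386616]]
```

View pics/l6.png

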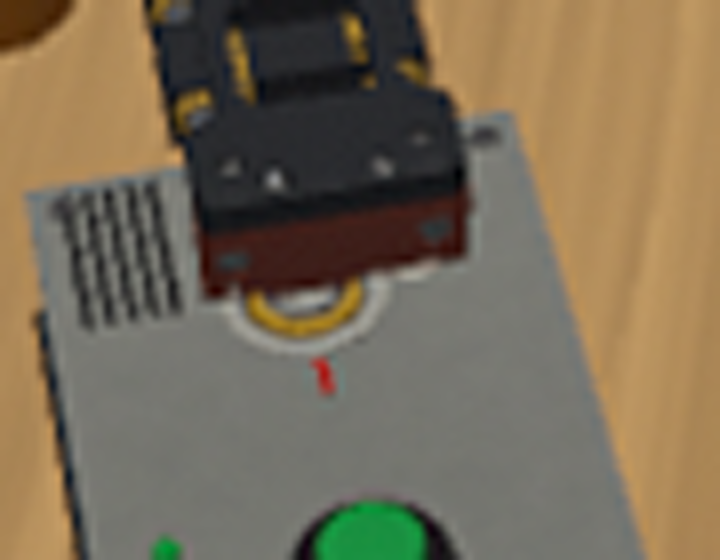

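Run:
```python
from h import *
o=(205,195);c=np.array([.6187,.132,.062])
f=lambda r,z:[c+[r*np.cos(a),r*np.sin(a),z] for a in np.linspace(0,6.28,90)]
for nm,r,z in(("plug",.016,0),("collar bottom",.012,0),("collar bot +3",.012,.003),("collar top",.012,.006)):
    uv=(proj("side",f(r,z))-o+.5)*8-.5;print(nm,uv[:,1].max(),uv[:,0].min(),uv[:,0].max())
im=cv2.imread("pics/l6.png");print([(r,im[r,305].tolist()) for r in range(292,350,4)])
```

```text
plug 326.7755774949894 244.75670543617935 362.18992757619117
collar bottom 315.54120869522376 259.4476260750514 347.518370085427
collar bot +3 308.27367902571564 258.6712877507957 346.9230680940884
collar top 300.9760911368637 257.89175830543195 346.32532155796434
[(292, [98, 106, 111]), (296, [136, 146, 147]), (300, [155, 164, 164]), (304, [148, 152, 150]), (308, [122, 125, 125]), (312, [98, 103, 108]), (316, [72, 95, 109]), (320, [52, 112, 137]), (324, [39, 127, 161]), (328, [30, 121, 159]), (332, [41, 113, 145]), (336, [70, 110, 130]), (340, [107, 118, 125]), (344, [137, 141, 141]), (348, [149, 155, 153])]
```

Brass shows around the collar (edges near rows 316 and 338), so it may not quite be home. I'll push a little further with a wiggle to see whether it still moves.

step_arm --pt "0 0 0.06 -0.002 0 -0.003 0" --pt "0 0 -0.06 -0.002 0 -0.004 0" --pt "0.03 0 0.06 -0.002 0 -0.005 0" --pt "-0.03 0 -0.06 -0.002 0 -0.006 0" --pt "0 0.03 0.04 -0.002 0 -0.006 0" --pt "0 -0.03 -0.04 -0.002 0 -0.006 0" --pt "0 0 0 -0.002 0 -0.006 0" --pt "0 0 0 -0.002 0 -0.006 0"

```text
time: 16.88
tool_pos: [0.6201, 0.1323, 0.0729]
ee_rot: [-0.169, 0.986, 0.0, 0.003]
force: [-4.7, -5.6, 29.7]
finger_gap: 0.111
grip_force: 30.0
```

It's stiff, so the collar appears to be landed (no further travel). Before turning, I'll use the saved images to check whether the button really went fully down.

Run:
```python
from h import *
I={n:np.load(f"pics/{n}.npz")["p"].astype(int) for n in("side0","side2","side3")}
for n,p in I.items():
    g=p[...,1]-np.maximum(p[...,0],p[...,2])
    print(n);print(g[254:275,241:262])
for z in(.078,.0756,.072):
    uv=proj("side",[[.583+.014*np.cos(a),.231+.014*np.sin(a),z] for a in np.linspace(0,6.28,60)]);print(z,uv.min(0),uv.max(0))
```

```text
side0
[[  0   1   0   0   0   1   1   0   1   1   0   1   1   1   1   2   1   0
    1   2   0]
 [  1   1   1   1   0   1   0   0   0   0   0   0   0   0   1   1   1   1
    1   1   1]
 [  1   0   0   0   0   1   0  -3  -4  -6  -6  -6  -5  -4  -1   0   0   0
    1   1   1]
 [  1   0   0   2   1  -2  -7  -8   4  23  22  17   8   2  -6  -4  -1   0
    0   2   1]
 [  0   0   1  -1  -3  -8  14  39  71  87  85  81  70  63  38  -2  -6  -2
    1   1   1]
 [  1   1   0  -4  -7  37  73  86  81  79  78  80  81  82  79  49   6  -5
    0   1   1]
 [  1   1  -1  -8  31  71  82  79  76  77  76  77  78  78  80  78  49 -11
   -2   1   1]
 [  1   0  -6  11  60  84  79  78  76  76  76  76  76  75  78  82  76   3
   -6   0   1]
 [ -1  -2 -10  36  74  82  78  78  78  79  76  78  76  76  77  79  75  17
   -7   0   0]
 [  0  -3 -12  46  82  80  78  77  77  76  76  77  78  78  77  79  72  19
  -11  -3   0]
 [  1  -4 -12  37  77  80  77  78  77  77  77  77  78  77  79  79  66  20
   -7  -1   0]
 [  1  -2  -9  24  67  81  80  79  77  78  78  76  78  79  78  72  51  25
   -7  -2   0]
 [  1  -3  -6  17  55  73 
[... 4014 characters left out ...]
  33  60  76  84  79  33  72  87  68  48   6  -8  -4
   -2  -3  -1]
 [  1  -2  -2  -2  -6  -5  16  42  57  58  60  58  46  26  10  -9  -4   0
    0  -1   1]
 [  1   0  -2  -1  -4  -5  -5 -12  -8   3   3   1 -13  -8  -7  -3  -1  -3
   -2  -1   1]
 [  1   1  -2  -1   0  -1  -3  -3  -4  -5  -6  -3  -4  -2  -2  -2  -3  -3
    0   0   0]
 [  1   1   0   0  -2  -2   0  -1  -1  -2  -2  -1  -1  -3  -1  -1   0  -3
    0   2   1]
 [  1   1   1   0   0  -3  -1  -2   0  -2  -1   0  -2  -1  -2  -3  -2   1
    1   1   1]]
0.078 [244.24387477 257.32911506] [258.14752949 268.42455389]
0.0756 [244.31482167 258.05897472] [258.19383359 269.14889637]
0.072 [244.4207723  259.14898572] [258.26298351 270.23057549]
```

The top edge of the green cap moved 2 rows, about 6 mm, so the press was full. The collar's lower edge at row 318 also matches the prediction for "home" (317.5). Now I'll turn the key clockwise.

step_arm --pt "0 0 -0.1 0 0 0.003 0" --pt "0 0 -0.3 0 0 0.003 0" --pt "0 0 -0.5 0 0 0.003 0" --pt "0 0 -0.7 0 0 0.003 0" --pt "0 0 -0.9 0 0 0.003 0" --pt "0 0 -1 0 0 0.003 0" --pt "0 0 -1 0 0 0.003 0"

```text
time: 17.75
tool_pos: [0.6203, 0.1321, 0.0729]
ee_rot: [0.093, 0.996, 0.001, 0.003]
force: [-1.1, -4.9, 23.2]
finger_gap: 0.111
grip_force: 30.0
```

step_arm --pt "0 0 -0.2 0 0 0 0" --pt "0 0 -0.4 0 0 0 0" --pt "0 0 -0.6 0 0 0 0" --pt "0 0 -0.8 0 0 0 0" --pt "0 0 -1 0 0 0 0" --pt "0 0 -1 0 0 0 0"

```text
time: 18.5
tool_pos: [0.6204, 0.1317, 0.0729]
ee_rot: [0.348, 0.938, 0.002, 0.003]
force: [-1.1, -4.9, 23.5]
finger_gap: 0.113
grip_force: 30.0
```

step_arm --pt "0 0 -0.2 0 0 0 0" --pt "0 0 -0.4 0 0 0 0" --pt "0 0 -0.6 0 0 0 0" --pt "0 0 -0.8 0 0 0 0" --pt "0 0 -0.9 0 0 0 0" --pt "0 0 -0.9 0 0 0 0"

```text
time: 19.25
tool_pos: [0.6203, 0.1314, 0.0729]
ee_rot: [0.557, 0.831, 0.002, 0.002]
force: [-1.1, -5.5, 26.2]
finger_gap: 0.112
grip_force: 30.0
```

Run:
```python
from h import *
s=manip.sense();q=s["ee_rot"];print(s["tool_pos"],q,"tool y ang",np.degrees(2*np.arctan2(q[1],q[0]))-90,s["force"],s["torque"],s["finger_gap"],s["grip_force"],s["joint_positions"])
```

```text
[0.62030021 0.13144997 0.0729073 ] [0.55661999 0.83076097 0.00223396 0.00232691] tool y ang 22.35486447197347 [-1.11965698 -5.47652288 26.19654162] [-1.68979373  0.51122819  0.00820018] 0.11153629570492687 30.015447735786438 [-0.60384683  0.61306974  0.45678282  1.74162878 -0.34117227  0.85960148
  0.3945531 ]
```

step_arm --pt "0 0 -0.15 0 0 0 0" --pt "0 0 -0.3 0 0 0 0" --pt "0 0 -0.4 0 0 0 0" --pt "0 0 -0.4 0 0 0 0" --pt "0 0 -0.4 0 0 0 0"

```text
time: 19.88
tool_pos: [0.6198, 0.1316, 0.0729]
ee_rot: [0.64, 0.768, 0.002, 0.002]
force: [-4.1, -5.4, 27.6]
finger_gap: 0.11
grip_force: 30.0
```

Run:
```python
from h import *
s=manip.sense();q=s["ee_rot"];print(s["tool_pos"],"tool y ang",np.degrees(2*np.arctan2(q[1],q[0]))-90,s["force"],s["torque"],s["finger_gap"],s["grip_force"])
p=eyes.read_camera("side")[0][:,:,::-1]
cv2.imwrite("pics/l7.png",cv2.resize(p[195:265,205:295],(720,560),interpolation=cv2.INTER_CUBIC))
```

```text
[0.61975367 0.13155174 0.07289817] tool y ang 10.424042211998142 [-4.07777843 -5.42028525 27.55577291] [-1.57099974  1.01522565  0.25220166] 0.11035638130720501 30.02505898475647
```

View pics/l7.png

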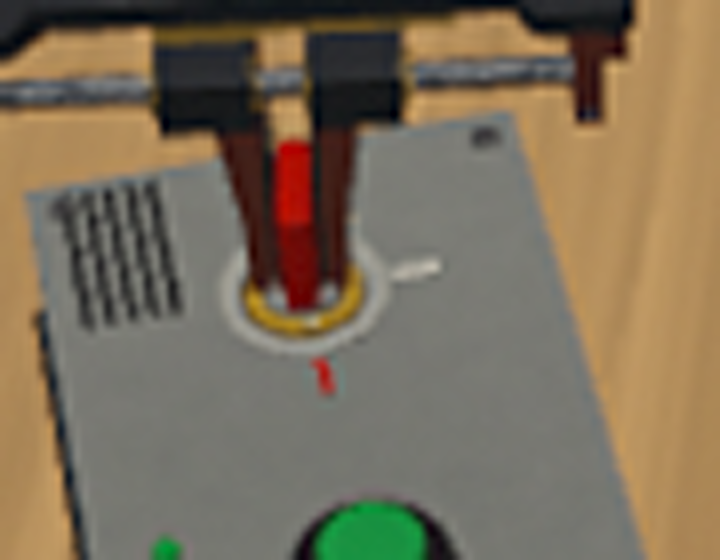

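The white dot (312,322) points at the red mark, the torque shows the stop, and the button is up. One last check of the bow's height against the projection before handing in.

Run:
```python
from h import *
o=(205,195)
u=np.array([-np.sin(np.radians(19.6)),np.cos(np.radians(19.6)),0])*.016
for dz in(0,.003):
    P=[np.array([.6187,.132,.106+dz])+k*u for k in(1,-1)];print(dz,((proj("side",P)-o+.5)*8-.5))
im=cv2.imread("pics/l7.png").astype(int);print([(r,im[r,293,2]-im[r,293,1]) for r in range(130,160,4)],[(r,im[r,294,2]) for r in range(205,240,4)])
```

```text
0 [[303.53826656 215.95266875]
 [282.95026963 129.61460119]]
0.003 [[302.82405172 208.22754419]
 [282.20763396 121.86736262]]
[(130, np.int64(32)), (134, np.int64(48)), (138, np.int64(73)), (142, np.int64(119)), (146, np.int64(160)), (150, np.int64(177)), (154, np.int64(170)), (158, np.int64(164))] [(205, np.int64(175)), (209, np.int64(178)), (213, np.int64(177)), (217, np.int64(177)), (221, np.int64(161)), (225, np.int64(138)), (229, np.int64(116)), (233, np.int64(108)), (237, np.int64(105))]
```

The bow edges are at or below where the home position predicts, so the key isn't standing proud. Handing in.

```bash
python3 -c "
from h import *
print(manip.finish_job())"
```

```text
the job is handed in; nothing more can be done
None
```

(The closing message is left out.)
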